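Slide a cup under the marking press and mark its lid

ROBOT

A 6-joint arm with a two-finger parallel gripper is mounted at the origin on the work surface; the furniture and walls round the work are solid. World frame = base frame: x ahead of the robot, y to its left, z up, the work surface at z = 0. Lengths are in m, angles in rad, forces in N, time in s.
With the tool pointing down it reaches from about 0.35 to 0.975 m from the base axis. Payload 4.9 kg.
Tool frame: the origin (TCP) lies at the very end of the fingers, on their centre line; the grasp point (between the pads) lies 19 mm behind it; z points along the fingers, y is the direction in which the jaws open and shut (so a half turn about z gives the same grasp; the last joint's range is limited). The gripper opens to 85 mm and grips with 20 to 120 N. Pads are 22 mm wide; open, the fingers measure 114 mm over their backs; the gripper's body (76 mm by 85 mm) begins 54 mm behind the grasp point. The pads swing forward as they close: fully open they stand 13 mm farther back than shut.
Start: joints at [1.09, 0.053, 1.613, -0, 1.476, -0.119], TCP at [0.221, 0.585, 0.231] pointing down, gripper open.
Joint ranges: [-3.01, 3.01], [-1.01, 2.22], [0.06, 2.58], [-1.02, 4.17], [0.09, 2.62], [-3.14, 3.14]. Speed limits (rad/s): [2.57, 2.57, 3.14, 3.14, 3.14, 3.14].

INTERFACE

Orientations are given as a unit quaternion [w, x, y, z].
In Python, from plant import ctrl, optics gives the robot as it stands.
- The arm moves only by the shell command python3 -m handwheel 'ROWS' [FORCE]. ROWS is text: rows parted by semicolons, each of 7 numbers parted by spaces: the finger opening in mm, from 0 to 85.4, then the shift along the tool's x, y, z in mm, then the turn, a rotation vector about the tool's x, y, z in rad. A call has exactly 5 rows; each row shifts and turns the commanded pose from where the row before left it, along the tool's axes as they then stand; what a row does not reach is not made up. A row lasts 1/10 s, in which the tool goes at most 50 mm and 8.59 degrees, less where a joint would pass 70% of its speed; a pose out of reach is approached as far as the arm can. A call with a gripper value outside its range is refused whole. The fingers move at their own pace and stop on an object; FORCE is the grip in N (left out, the last holds). Time passes only in rows, so rows that do not move let the fingers close, or fill a call up. It gives the time, the measured TCP pose, the force and the opening at its end, in the units of the state.
- ctrl.state(): the state, without advancing time (a new reading comes with each control period).
- optics.read_camera(name): name is "scene" or "top" or "wrist"; returns (picture, depth): 480x640x3 uint8, red, green, blue; 480x640 float32, m along the optical axis (not along the pixel's ray), 0 where there is no reading.
- optics.camera_info(name): a dict with "fx", "fy", "cx", "cy" (pixels), "rvec" (rotation vector, rad) and "tvec" (3), from world to camera coordinates, as OpenCV has them. Camera axes: x right, y down, z forward; pixel columns grow to the right and rows downward; lengths in m; the calibration is good to about 2 mm. A picture is of the moment at which its call begins: read the wrist's pose just before it. camera_info takes no time and is no camera call; for the wrist camera it gives the pose at the moment of the call.
- ctrl.job_done(): hands the job in, once; it reports no verdict.
The state is a dict: "t": time; "qpos": joint angles; "dq": joint speeds; "joint_torque": joint torques, N m; "eef_pos": TCP position; "tool_rot": TCP orientation; "ft_force": force on the tool from outside, world axes, zero at the start; "moment": the same for the moment, N m; "finger_gap": finger opening in m.
Only numpy, scipy, OpenCV 4.12 (cv2) and the standard library are available. Lean on these libraries where they do the work, as an engineer would, in place of code of your own. Each camera call takes 0.05 s, during which the arm holds its last target. There are 200 camera calls.

TASK

Mark the lid of the paste cup that stands alone in front of the hand marking press: push the cup along the table with the fingertips, in between the flared guides and under the low bridge until it rests fully home against the back stop, then press the black knob on the bridge down until the plunger bears firmly on the lid, and let it spring back up. Do not grip, lift or tip the cup, do not press the knob before the cup is home, and leave the scraper, the pen and the hand stamp where they are.

Things in the scene. Friction and masses are not known exactly. Their poses are not given: they have to be found in the camera images.
- paste_cup: Round sealed clear cup of orange-brown paste, loose and upright on the table, alone, in front of the press (135 g; other such cups lie heaped far right, not part of the job). 46 mm high; 96 mm across at the bottom, rim 104 mm across from 36 to 46 mm height, so an upright finger meets the rim first. Origin: centre of underside, z up; its yaw means nothing.
- marking_press: Bare-metal hand press fixed to the table; place and yaw vary. Own +x: the way the cup is pushed in (to the robot's right, a little away from it). Origin on the table under the knob. Side fences 44 mm high, inner faces at own y +-57 mm, own x -28 to 58 mm; from there guides flare out to y +-80 mm at x -56 mm. Feet reach y +-96 mm. No floor plate: the cup slides on the table.
- press_bridge (a point): Middle of the underside of the bridge, which spans the lane 50 mm above the table: 4 mm of headroom over the cup. The bridge is 30 mm deep (own x -15 to +15 mm of the press) and its top is 64 mm above the table.
- press_stop (a point): Middle of the front face of the back stop, 24 mm above the table, 52.5 mm along own +x of the press from its origin; the stop is a plate 48 mm high across the lane's end.
- press_seat (a point): On the table under the knob: where the centre of the cup's underside is when the cup is home against the back stop (5 mm of play to either side). Axes as those of the press.
- plunger_top (a point): Centre of the top of the round black knob, 30 mm across, on the bridge: 86 mm above the table at rest, moves straight down with the plunger.
- plunger (a joint): Travel of knob and spring plunger in m: 0 up (rest), grows as it is pressed, at most 0.010. The foot meets the lid of a cup underneath at about 0.0045. The spring takes about 2 N to start and 4 N there; further force bears on the rigid lid; about 6 N more than the spring is firm enough.
- scraper: Bystander: flat scraper with blue handle and steel blade, 164 mm long, 60 mm wide, 14 mm high, lying beyond the press; its length is along its own y. Origin centre of underside.
- pen: Bystander: marker pen, 135 mm long, 17 mm thick, lying on the robot's side of the press; its length is along its own y. Origin centre of underside.
- stamp: Bystander: small hand stamp with a red grip on a black foot, 26 x 45 mm and 74 mm high, standing beyond the back stop. Origin centre of underside.
Things that resemble listed ones, but are neither listed nor needed, are in the scene too. Leave any purple look-alike of the paste_cup alone.

How it is judged:
By the outcome, as a careful person would: the job done as asked, in the order asked, and still so for the second after the job is handed in, with the robot touching nothing.
It also fails if it takes over 51 s, if anything falls off the work surface, if the arm or the gripper's body presses on something with over 40 N, if the wrist force passes 120 N, or if a joint passes its speed limit or range.

## Working session

There is one attempt and no reset: what is moved stays moved. The work goes in short steps, Python scripts to look and compute and a shell command to move; the robot and the scene stay as the last step left them, time stands still between calls to the robot, and variables do not carry over. Pictures are saved under pics/ and viewed, about 8 in all and at most 12, crops included, and the job is handed in when it is done.

```bash
mkdir -p pics; ls
cat > h.py <<'E'
import numpy as np, cv2
from plant import ctrl, optics
from scipy.spatial.transform import Rotation as R
def shot(n,tag):
    i=optics.camera_info(n); p,d=optics.read_camera(n)
    cv2.imwrite(f'pics/{tag}.png',p[:,:,::-1]); np.savez(f'pics/{tag}.npz',p=p,d=d,**{k:np.array(v) for k,v in i.items()}); return p,d,i
def load(tag):
    z=np.load(f'pics/{tag}.npz'); return z['p'],z['d'],z
def ray(i,u,v,z):
    M=cv2.Rodrigues(np.array(i['rvec'],float))[0]; t=np.array(i['tvec'],float).ravel()
    c=-M.T@t; r=M.T@np.array([(u-i['cx'])/i['fx'],(v-i['cy'])/i['fy'],1]); return c+r*(z-c[2])/r[2]
def cloud(d,i):
    M=cv2.Rodrigues(np.array(i['rvec'],float))[0]; t=np.array(i['tvec'],float).ravel()
    v,u=np.mgrid[:480,:640]; P=np.stack([(u-i['cx'])/i['fx']*d,(v-i['cy'])/i['fy']*d,d],-1); return (P-t)@M
def proj(i,P):
    M=cv2.Rodrigues(np.array(i['rvec'],float))[0]; q=M@np.array(P)+np.array(i['tvec'],float).ravel(); return q[:2]/q[2]*[i['fx'],i['fy']]+[i['cx'],i['cy']]
E
python3 - <<'E'
from h import *
a=shot('top','top0')[0];b=shot('scene','scene0')[0]
print(ctrl.state())
E
```

```text
pics
{'t': 0.1, 'qpos': array([ 1.08999143e+00,  5.33099950e-02,  1.61416423e+00,  1.42159475e-05,
        1.47596490e+00, -1.18994115e-01]), 'dq': array([ 0.00135581, -0.0009076 , -0.00121485, -0.00016948, -0.00119609,
        0.00033258]), 'joint_torque': array([-1.31582756e-04, -3.94900453e+01, -3.71365678e+01, -1.08569589e-04,
        3.92136208e-03, -1.28294491e-05]), 'eef_pos': array([0.22096342, 0.58404173, 0.23016956]), 'tool_rot': array([-2.79505502e-04,  1.79920857e-01,  9.83680656e-01, -8.79937023e-04]), 'ft_force': array([-0.14148914, -0.49944974,  0.0099156 ]), 'moment': array([-0.01504616,  0.00662486,  0.00190934]), 'finger_gap': 0.0854103791046447}
```

View pics/top0.png

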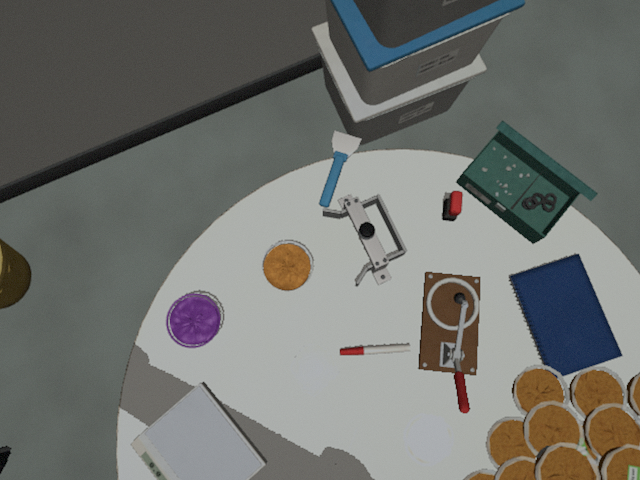

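View pics/scene0.png

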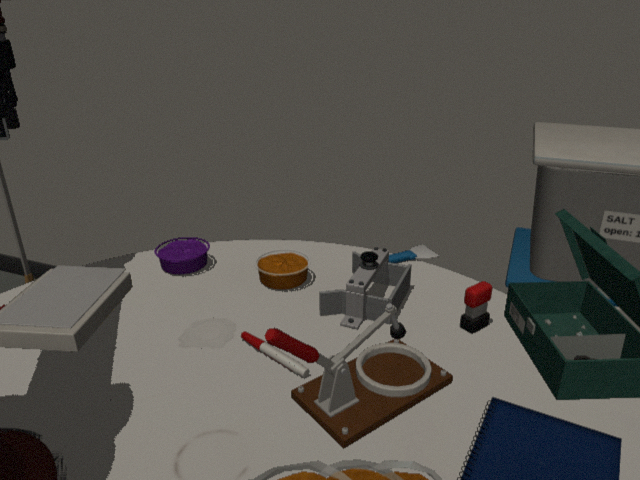

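In the top view the paste cup is the orange cup at (288,265), standing alone in front of the bare-metal press, whose knob is at (367,230). The purple cup at (195,320) and the heap at bottom right don't fit. The brown-board lever press at (450,320) is only a look-alike. Next I'll measure and make one enlarged crop.

Run:
```python
from h import *
p,d,i=load('top0'); P=cloud(d,i)
hsv=cv2.cvtColor(p,cv2.COLOR_RGB2HSV)
m=((hsv[...,0]>8)&(hsv[...,0]<22)&(hsv[...,1]>120)&(hsv[...,2]>100)).astype('u1'); m[:, :230]=0;m[:,350:]=0;m[:220]=0;m[320:]=0
c=max(cv2.findContours(m,0,2)[0],key=cv2.contourArea);(u,v),r=cv2.minEnclosingCircle(c)
print('cup px',u,v,r,'pos',ray(i,u,v,.044),'edge',ray(i,u+r,v,.044),'depth z',np.median(P[int(v)-3:int(v)+4,int(u)-3:int(u)+4,2]))
k=(p.max(2)<50).astype('u1'); k[:215]=0;k[248:]=0;k[:,:350]=0;k[:,385:]=0
c=max(cv2.findContours(k,0,2)[0],key=cv2.contourArea);(u,v),r=cv2.minEnclosingCircle(c)
print('knob px',u,v,r,ray(i,u,v,.086),ray(i,u+r,v,.086),'z',P[int(v),int(u)])
# press pts by height: bridge
w=np.zeros((480,640),bool); w[185:295,320:410]=1
b=w&(P[...,2]>.057)&(P[...,2]<.072); Q=P[b][:,:2]; print(len(Q),'bridge',Q.mean(0)); print(cv2.minAreaRect(Q.astype('f4')*1000))
f=w&(P[...,2]>.038)&(P[...,2]<.0515); Q=P[f][:,:2]; print(len(Q),'fences/stop',cv2.minAreaRect(Q.astype('f4')*1000))
np.save('pics/f.npy',Q)
print('TCP px',proj(i,[.221,.585,.231]),'base',proj(i,[0,0,0]),proj(i,[.3,0,0]))
print('clouds z table',np.median(P[300:330,300:340,2]))
o=cv2.resize(p[170:350,160:420],None,fx=3,fy=3,interpolation=cv2.INTER_CUBIC);cv2.imwrite('pics/crop1.png',o[:,:,::-1])
```

```text
cup px 286.65863037109375 266.4320068359375 23.332839965820312 pos [0.54155558 0.18410382 0.044     ] edge [0.54550226 0.1396769  0.044     ] depth z 0.031764998990908816
knob px 366.6567077636719 229.67910766601562 7.686872959136963 [0.61695809 0.03935291 0.086     ] [0.6182303  0.02508404 0.086     ] z [0.6182946  0.04063222 0.08539288]
975 bridge [0.61582977 0.0377214 ]
((618.2557373046875, 38.36296463012695), (142.17001342773438, 31.477285385131836), 29.243741989135742)
532 fences/stop ((618.958740234375, 36.426788330078125), (161.9495849609375, 114.9066390991211), 29.67075538635254)
TCP px [-16.44449374 436.43163669] base [359.98578544 579.63924477] [371.87269355 404.39781002]
clouds z table -0.0015223423757002468
```

View pics/crop1.png

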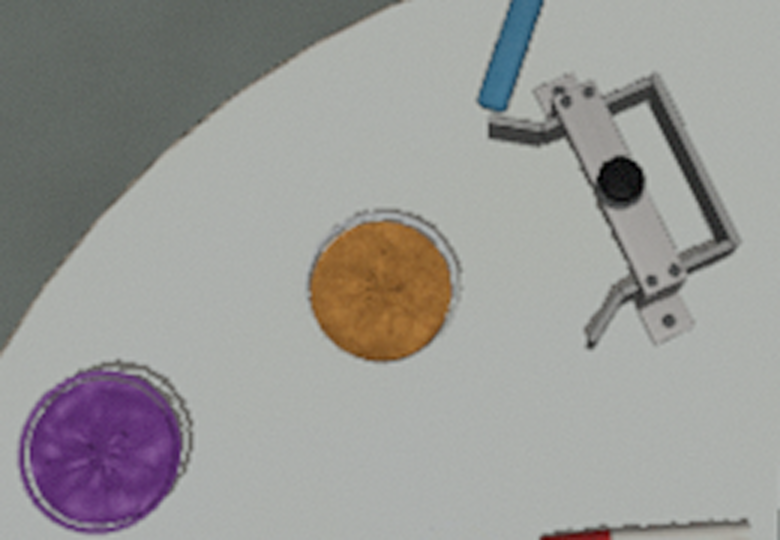

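The crop confirms it: the orange cup, with the press mouth facing it, the scraper at crop (505,50) and the pen at the bottom edge. Press yaw is about -60.7°. The cup stands about 163 mm before the seat and nearly centred. I'll turn the tool so that its -x is the press +x, then travel high to behind the cup.

```bash
python3 -m handwheel '50 0 0 0 0 0 0.14; 50 0 0 0 0 0 0.14; 50 0 0 0 0 0 0.14; 50 0 0 0 0 0 0.14; 50 0 0 0 0 0 0.14' 20 
python3 -m handwheel '50 -43 8.4 0 0 0 0; 50 -43 8.4 0 0 0 0; 50 -43 8.4 0 0 0 0; 50 -43 8.4 0 0 0 0; 50 -43 8.4 0 0 0 0'
python3 -m handwheel '50 -43 8.4 0 0 0 0; 50 -43 8.4 0 0 0 0; 50 -43 8.4 0 0 0 0; 50 -43 8.4 0 0 0 0; 50 -43 8.4 0 0 0 0'
python3 - <<'E'
from h import *
shot('wrist','w1'); s=ctrl.state(); q=s['tool_rot']; M=R.from_quat(np.r_[q[1:],q[0]]).as_matrix()
print(s['t'],s['eef_pos'],s['finger_gap'],'\n',M)
E
```

```text
t: 0.6
eef_pos: [0.2211, 0.5842, 0.2305]
tool_rot: [0.0, 0.509, 0.861, -0.001]
ft_force: [-0.3, 0.4, -0.1]
finger_gap: 0.05
t: 1.1
eef_pos: [0.3632, 0.4156, 0.2308]
tool_rot: [-0.0, 0.506, 0.862, -0.0]
ft_force: [-0.1, 0.4, -0.2]
finger_gap: 0.0497
t: 1.6
eef_pos: [0.5047, 0.2483, 0.2308]
tool_rot: [-0.0, 0.506, 0.862, -0.0]
ft_force: [0.9, 0.3, 0.0]
finger_gap: 0.0499
1.65 [0.50837435 0.24364654 0.23082427] 0.04988780811338707 
 [[-4.82805733e-01  8.75724400e-01  2.32375224e-03]
 [ 8.75713947e-01  4.82811324e-01 -4.27872756e-03]
 [-4.86892002e-03 -3.08519500e-05 -9.99988146e-01]]
```

View pics/w1.png

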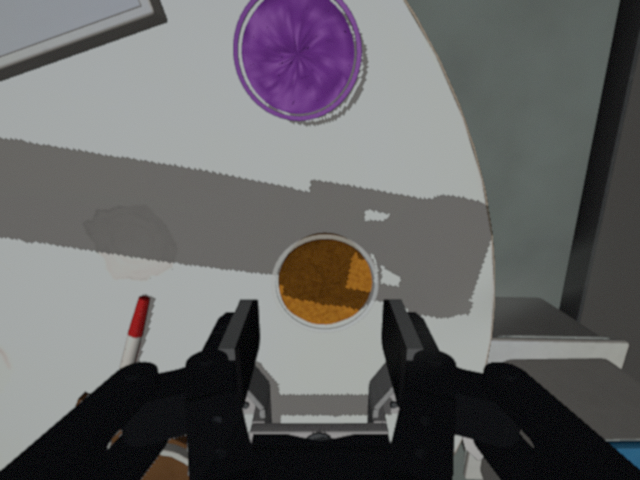

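The wrist view shows the cup at (326,281) just in front of the finger gap, the purple look-alike at (298,55) behind the hand, and the pen at (135,330). The arm was still settling, so I'll take the measurement again now from a still picture.

Run:
```python
from h import *
s=ctrl.state(); p,d,i=shot('wrist','w2'); print(s['eef_pos'],np.abs(s['dq']).max())
hsv=cv2.cvtColor(p,cv2.COLOR_RGB2HSV)
m=((hsv[...,0]>5)&(hsv[...,0]<24)&(hsv[...,1]>120)).astype('u1'); m[:200]=0;m[350:]=0;m[:,:250]=0;m[:,400:]=0
m=cv2.morphologyEx(m,3,np.ones((7,7)))
c=max(cv2.findContours(m,0,2)[0],key=cv2.contourArea)
def fit(Q):
    A=np.c_[2*Q,np.ones(len(Q))]; a=np.linalg.lstsq(A,(Q**2).sum(1),rcond=None)[0]; return a[:2],np.sqrt(a[2]+a[:2]@a[:2])
O=np.array([.6175,.0395]);dx=np.array([.489,-.872]);n=np.array([.872,.489])
h=cv2.convexHull(c)[:,0]
for z in (.032,.038,.044):
    Q=np.array([ray(i,u,v,z)[:2] for u,v in h]); C,r=fit(Q); print('paste',z,C,r,'press xy',(C-O)@dx,(C-O)@n)
# rim: bright pixels near the cup
w=(hsv[...,1]<60)&(hsv[...,2]>100)
P=cloud(d,i); rim=(P[...,2]>.041)&(P[...,2]<.052); rim[:200]=0;rim[350:]=0;rim[:,:250]=0;rim[:,400:]=0
Q=P[rim][:,:2]; C,r=cv2.minEnclosingCircle((Q*1000).astype('f4')); print('rim depth',rim.sum(),C,r,'z',np.median(P[270:290,315:335,2]))
print('z tgt tcp press xy',(s['eef_pos'][:2]-O)@dx,(s['eef_pos'][:2]-O)@n)
```

```text
[0.50837435 0.24364654 0.23082427] 0.13514388763638183
paste 0.032 [0.54496593 0.18281755] 0.04476900513289539 press xy -0.16044206657537483 0.006832570450637185
paste 0.038 [0.54364093 0.18508361] 0.043981881427899834 press xy -0.16306599282996054 0.006785271141838903
paste 0.044 [0.54231592 0.18734966] 0.0431947577229061 press xy -0.16568991908454572 0.006737971833040212
rim depth 0 (0.0, 0.0) 0.0 z 0.03313415549998252
z tgt tcp press xy -0.23137822100347855 0.004670090627688585
```

The cup is at press frame (-160, +6.5) mm, which agrees with the top view. Now I descend behind it and back off 8 mm for clearance.

```bash
python3 -m handwheel '50 4 -2 40 0 0 0; 50 4 -1 45 0 0 0; 50 0 -1 45 0 0 0; 50 0 0 45 0 0 0; 50 0 0 30 0 0 0'
python3 -m handwheel '50 0 0 12 0 0 0; 50 0 0 0 0 0 0; 50 0 0 0 0 0 0; 50 0 0 0 0 0 0; 50 0 0 0 0 0 0'
cat > st.py <<'E'
from h import *
s=ctrl.state(); O=np.array([.6175,.0395]);dx=np.array([.489,-.872]);n=np.array([.872,.489])
e=s['eef_pos'];f=s['ft_force'][:2];print(round(s['t'],2),'tcp press mm',1000*(e[:2]-O)@dx,1000*(e[:2]-O)@n,e[2]*1000,'F along',f@dx,f@n,s['ft_force'][2])
E
python3 st.py
```

```text
t: 2.2
eef_pos: [0.4937, 0.2547, 0.0222]
tool_rot: [-0.002, 0.506, 0.862, -0.002]
ft_force: [0.3, 0.1, 0.1]
finger_gap: 0.0501
t: 2.7
eef_pos: [0.4983, 0.2556, 0.0165]
tool_rot: [0.001, 0.506, 0.862, 0.002]
ft_force: [0.7, 0.2, 0.4]
finger_gap: 0.0501
2.7 tcp press mm -246.74421799605886 1.7586124593213013 16.546253925747994 F along 0.12429250999577564 0.7320881733522262 0.41004739506614446
```

```bash
python3 -m handwheel '50 -8 0 0 0 0 0; 50 -8 0 0 0 0 0; 50 -8 0 0 0 0 0; 50 -8 0 0 0 0 0; 50 -8 0 0 0 0 0'
python3 -m handwheel '50 -6 0 0 0 0 0; 50 -6 0 0 0 0 0; 50 -6 0 0 0 0 0; 50 -6 0 0 0 0 0; 50 0 0 0 0 0 0'
python3 st.py
python3 - <<'E'
from h import *
p,d,i=shot('scene','s2'); o=cv2.resize(p[200:350,150:450],None,fx=2.6,fy=2.6,interpolation=cv2.INTER_CUBIC);cv2.imwrite('pics/s2c.png',o[:,:,::-1])
E
```

```text
t: 3.2
eef_pos: [0.5167, 0.2195, 0.0144]
tool_rot: [-0.0, 0.506, 0.862, 0.0]
ft_force: [0.4, 1.6, -0.3]
finger_gap: 0.0501
t: 3.7
eef_pos: [0.5282, 0.1984, 0.0142]
tool_rot: [0.0, 0.507, 0.862, -0.0]
ft_force: [0.7, 0.1, -0.1]
finger_gap: 0.0502
3.7 tcp press mm -182.1953866278496 -0.17863017414136984 14.231052543476508 F along 0.26999743485899164 0.6698081112303593 -0.1023637109518997
```

View pics/s2c.png

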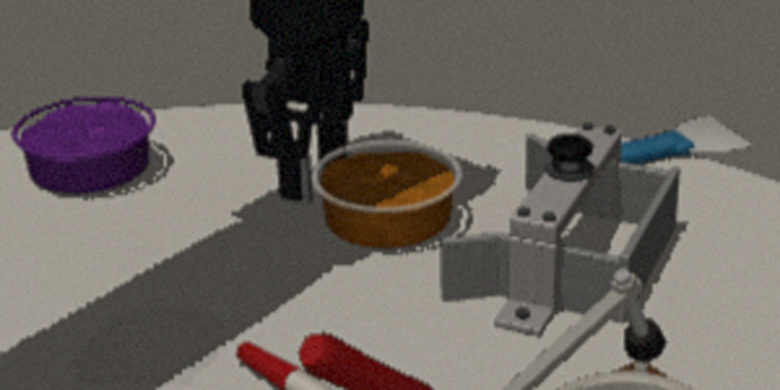

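The fingertips bear on the rim and the cup stands upright, heading straight for the press mouth. I'll continue, with a small lateral correction.

```bash
python3 -m handwheel '50 -10 0.3 0 0 0 0; 50 -10 0.3 0 0 0 0; 50 -10 0.3 0 0 0 0; 50 -10 0.3 0 0 0 0; 50 -10 0.3 0 0 0 0'
python3 -m handwheel '50 -10 0.3 0 0 0 0; 50 -10 0.3 0 0 0 0; 50 -8 0.3 0 0 0 0; 50 -8 0.2 0 0 0 0; 50 0 0 0 0 0 0'
python3 st.py
python3 - <<'E'
from h import *
shot('wrist','w3'); p=shot('top','t3')[0]
o=cv2.resize(p[170:300,250:430],None,fx=4,fy=4,interpolation=cv2.INTER_CUBIC);cv2.imwrite('pics/t3c.png',o[:,:,::-1])
E
```

```text
t: 4.25
eef_pos: [0.5541, 0.1552, 0.0143]
tool_rot: [0.0, 0.506, 0.862, -0.0]
ft_force: [-0.4, 0.7, 0.4]
finger_gap: 0.0501
t: 4.75
eef_pos: [0.5728, 0.1243, 0.0145]
tool_rot: [0.0, 0.507, 0.862, 0.0]
ft_force: [-0.2, -0.2, 0.3]
finger_gap: 0.05
4.75 tcp press mm -95.82203265308976 2.526683809233107 14.49225754657489 F along 0.10057797584911565 -0.2474474745418082 0.33292385997699947
```

View pics/t3c.png

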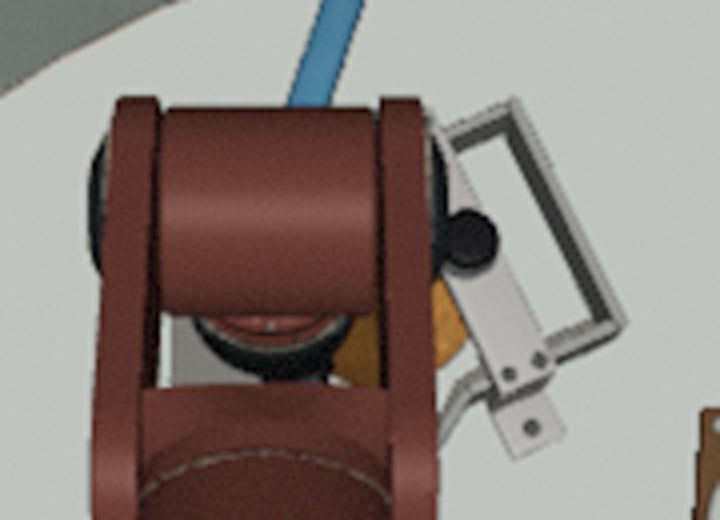

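The cup is entering the lane under the bridge, nearly centred. I'll back off slightly and raise 9 mm, so the gripper body stays clear of the knob, then push on gently.

```bash
python3 -m handwheel '50 5 -1 0 0 0 0; 50 0 0 -9 0 0 0; 50 0 -1 0 0 0 0; 50 -5 0 0 0 0 0; 50 -6 0 0 0 0 0'
python3 -m handwheel '50 -6 0.1 0 0 0 0; 50 -6 0.1 0 0 0 0; 50 -6 0.1 0 0 0 0; 50 -5 0.1 0 0 0 0; 50 0 0 0 0 0 0'
python3 st.py
python3 -m handwheel '50 -3 0 0 0 0 0; 50 -3 0 0 0 0 0; 50 0 0 0 0 0 0; 50 0 0 0 0 0 0; 50 0 0 0 0 0 0'
python3 st.py
```

```text
t: 5.35
eef_pos: [0.5734, 0.1192, 0.0236]
tool_rot: [0.0, 0.506, 0.862, 0.0]
ft_force: [-0.2, 1.8, 0.9]
finger_gap: 0.0498
t: 5.85
eef_pos: [0.5853, 0.0983, 0.0233]
tool_rot: [0.0, 0.507, 0.862, -0.0]
ft_force: [-0.1, 0.6, 1.0]
finger_gap: 0.0499
5.85 tcp press mm -67.06634897061831 0.6452068228065432 23.258314055095322 F along -0.6096341178938168 0.19283386324337579 1.0472704614281196
t: 6.35
eef_pos: [0.5877, 0.0939, 0.0233]
tool_rot: [0.0, 0.506, 0.862, -0.0]
ft_force: [0.0, 0.2, 0.5]
finger_gap: 0.0499
6.35 tcp press mm -61.95961303294474 0.632740291937143 23.255405609642192 F along -0.15882519078084414 0.1281089205649526 0.49915464016326594
```

No stop contact yet, so I continue in small steps.

```bash
for k in 1; do python3 -m handwheel '50 -2 0 0 0 0 0; 50 -2 0 0 0 0 0; 50 0 0 0 0 0 0; 50 0 0 0 0 0 0; 50 0 0 0 0 0 0'; python3 st.py; done
python3 -m handwheel '50 -2 0 0 0 0 0; 50 0 0 0 0 0 0; 50 0 0 0 0 0 0; 50 0 0 0 0 0 0; 50 0 0 0 0 0 0'; python3 st.py
python3 - <<'E'
from h import *
p,d,i=shot('scene','s4'); o=cv2.resize(p[220:340,270:450],None,fx=4,fy=4,interpolation=cv2.INTER_CUBIC);cv2.imwrite('pics/s4c.png',o[:,:,::-1])
E
```

```text
t: 6.85
eef_pos: [0.5897, 0.0903, 0.0233]
tool_rot: [0.0, 0.506, 0.862, -0.0]
ft_force: [-0.4, 1.3, 0.3]
finger_gap: 0.0499
6.85 tcp press mm -57.916866567100904 0.643241512208625 23.289657847009654 F along -1.3407744920976932 0.33534659967135905 0.2931640345083817
t: 7.35
eef_pos: [0.5907, 0.0887, 0.0233]
tool_rot: [0.0, 0.506, 0.862, -0.0]
ft_force: [0.4, -0.3, -0.3]
finger_gap: 0.0502
7.35 tcp press mm -55.97218820187105 0.6566676935172532 23.320095598634094 F along 0.4398704550665737 0.18038960448918168 -0.2618112536788284
```

View pics/s4c.png

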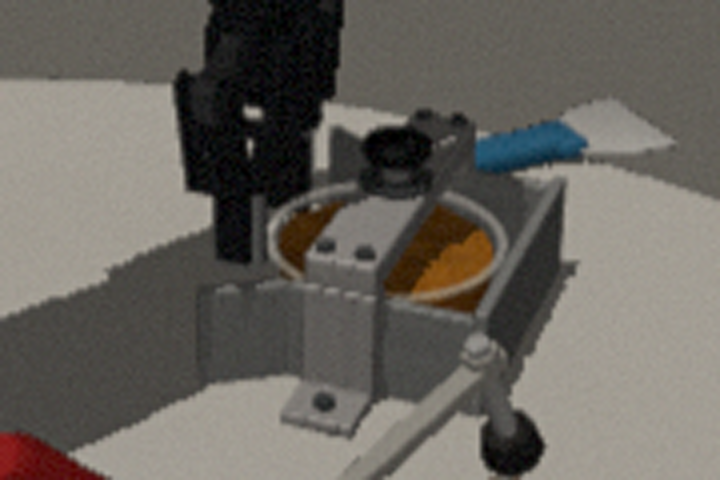

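The cup is under the bridge, with its rim close to the back stop but maybe a few mm short. I keep pushing gently until the force rises.

```bash
python3 -m handwheel '50 -2 0 0 0 0 0; 50 0 0 0 0 0 0; 50 -2 0 0 0 0 0; 50 0 0 0 0 0 0; 50 0 0 0 0 0 0'; python3 st.py
python3 -m handwheel '50 -1 0 0 0 0 0; 50 0 0 0 0 0 0; 50 -1 0 0 0 0 0; 50 0 0 0 0 0 0; 50 0 0 0 0 0 0'; python3 st.py
```

```text
t: 7.9
eef_pos: [0.5927, 0.0851, 0.0233]
tool_rot: [0.0, 0.506, 0.862, -0.0]
ft_force: [-0.5, -0.2, 0.1]
finger_gap: 0.0498
7.9 tcp press mm -51.86504636995463 0.6523650908024581 23.31990269292613 F along -0.08614878238038011 -0.5292112422955866 0.14075334562248726
t: 8.4
eef_pos: [0.5933, 0.0839, 0.0232]
tool_rot: [-0.0, 0.506, 0.862, 0.0]
ft_force: [-1.9, 3.3, 1.5]
finger_gap: 0.0503
8.4 tcp press mm -50.566129442762374 0.571603913443343 23.179569066676716 F along -3.7996569204298987 -0.03629727857946638 1.4953489292696929
```

Force is now 3.8 N and the tool lags its command, which suggests the stop. One more mm should confirm it.

```bash
python3 -m handwheel '50 -1.5 0 0 0 0 0; 50 0 0 0 0 0 0; 50 0 0 0 0 0 0; 50 0 0 0 0 0 0; 50 0 0 0 0 0 0'; python3 st.py
python3 - <<'E'
from h import *
p,d,i=shot('scene','s5'); o=cv2.resize(p[230:330,310:430],None,fx=6,fy=6,interpolation=cv2.INTER_CUBIC);cv2.imwrite('pics/s5c.png',o[:,:,::-1])
E
```

```text
t: 8.9
eef_pos: [0.5934, 0.0833, 0.0231]
tool_rot: [-0.001, 0.506, 0.862, 0.0]
ft_force: [-4.0, 5.6, 2.1]
finger_gap: 0.0501
8.9 tcp press mm -50.00097074857129 0.4609036975796221 23.086268588621724 F along -6.838566325319688 -0.7388215117486056 2.1402113970161127
```

View pics/s5c.png

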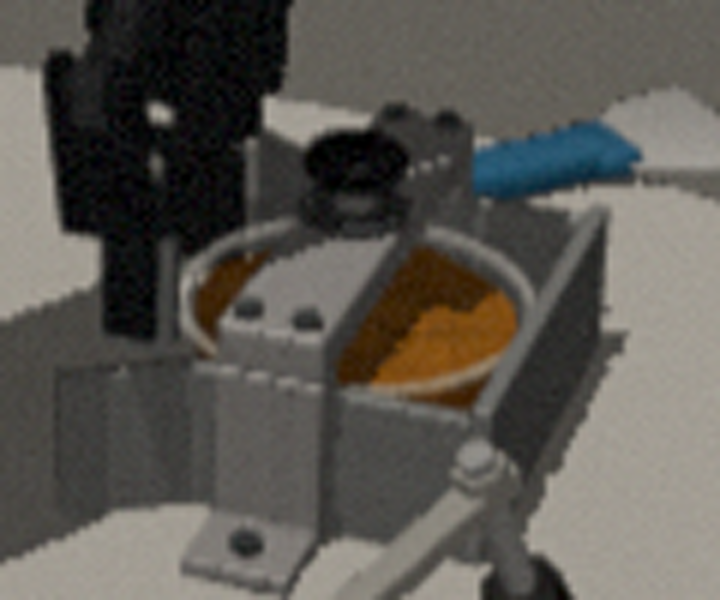

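The cup is home: the rim touches the stop plate at crop (520,300) and the tool stalls at 6.8 N, at the expected travel. Now I retreat straight back, rise, shut the fingers and go above the knob.

```bash
python3 -m handwheel '50 6 0 0 0 0 0; 50 10 0 0 0 0 0; 50 12 0 0 0 0 0; 50 0 0 -20 0 0 0; 50 0 0 -45 0 0 0'
python3 -m handwheel '0 0 0 -45 0 0 0; 0 0 0 0 0 0 0; 0 0 0 0 0 0 0; 0 0 0 0 0 0 0; 0 0 0 0 0 0 0'
python3 st.py
python3 -m handwheel '0 -20 0 0 0 0 0; 0 -20 0 0 0 0 0; 0 -20 0 0 0 0 0; 0 -15 0 0 0 0 0; 0 0 0 0 0 0 0'
python3 -m handwheel '0 0 0 0 0 0 0; 0 0 0 0 0 0 0; 0 0 0 0 0 0 0; 0 0 0 0 0 0 0; 0 0 0 0 0 0 0'
python3 st.py
```

```text
t: 9.45
eef_pos: [0.5764, 0.1071, 0.084]
tool_rot: [-0.004, 0.506, 0.863, -0.003]
ft_force: [0.7, -0.0, -0.2]
finger_gap: 0.0502
t: 9.95
eef_pos: [0.5793, 0.1066, 0.1311]
tool_rot: [-0.001, 0.506, 0.862, -0.001]
ft_force: [0.8, -0.4, 0.3]
finger_gap: 0.0002
9.95 tcp press mm -77.24339782462602 -0.4956592640786726 131.11294413180983 F along 0.7642531471501517 0.4781848050733177 0.31750596991241214
t: 10.45
eef_pos: [0.6182, 0.039, 0.1331]
tool_rot: [0.0, 0.508, 0.862, -0.0]
ft_force: [-0.3, 0.8, 0.7]
finger_gap: 0.0003
t: 10.95
eef_pos: [0.6171, 0.0415, 0.1334]
tool_rot: [0.0, 0.506, 0.862, 0.0]
ft_force: [0.1, 0.8, -0.9]
finger_gap: 0.0003
10.95 tcp press mm -1.9636056872955332 0.6154380413023466 133.3771032309111 F along -0.6364427314974859 0.47250523249195947 -0.8638276106901888
```

```bash
python3 -m handwheel '0 -2 -0.5 15 0 0 0; 0 0 0 15 0 0 0; 0 0 0 10 0 0 0; 0 0 0 0 0 0 0; 0 0 0 0 0 0 0'; python3 st.py
python3 - <<'E'
from h import *
shot('scene','s6')
for t in('s4','s5','s6'):
    p=load(t)[0]; h=cv2.cvtColor(p,cv2.COLOR_RGB2HSV); m=(h[...,0]>5)&(h[...,0]<24)&(h[...,1]>130); m[:255]=0;m[310:]=0;m[:,:335]=0;m[:,415:]=0
    v,u=np.nonzero(m); print(t,len(u),u.min(),u.max(),v.min(),v.max())
E
```

```text
t: 11.45
eef_pos: [0.6173, 0.0391, 0.0924]
tool_rot: [-0.001, 0.506, 0.862, -0.0]
ft_force: [0.6, 0.3, 0.5]
finger_gap: 0.0002
11.45 tcp press mm 0.2545664069260312 -0.35181559210472313 92.39638084292864 F along 0.06389224926569478 0.7063272800284109 0.4791387892105028
s4 531 336 392 255 297
s5 542 338 395 255 297
s6 522 343 395 255 297
```

The cup hasn't moved since it was pushed home: its right edge is at pixel 395 before and after. Now I press in small steps.

```bash
python3 -m handwheel '0 0 0 3 0 0 0; 0 0 0 2 0 0 0; 0 0 0 2 0 0 0; 0 0 0 0 0 0 0; 0 0 0 0 0 0 0'; python3 st.py
python3 -m handwheel '0 0 0 2 0 0 0; 0 0 0 1.5 0 0 0; 0 0 0 0 0 0 0; 0 0 0 0 0 0 0; 0 0 0 0 0 0 0'; python3 st.py
```

```text
t: 12.0
eef_pos: [0.6178, 0.0391, 0.0864]
tool_rot: [0.0, 0.506, 0.862, 0.0]
ft_force: [0.0, 0.3, -0.6]
finger_gap: -0.0
12.0 tcp press mm 0.4480240917523715 0.05602263857692809 86.35179744941243 F along -0.23763531819422778 0.1385985067456648 -0.6036917574240618
t: 12.5
eef_pos: [0.618, 0.0391, 0.0831]
tool_rot: [0.0, 0.506, 0.862, 0.0]
ft_force: [-0.6, -0.2, 3.8]
finger_gap: 0.0004
12.5 tcp press mm 0.5701578798264784 0.23655143623186556 83.14195249968884 F along -0.11511474641013276 -0.5736772066334523 3.7769647326604705
```

Contact with the knob at about 86 mm, as it should be; the spring reads 3.8 N at 3 mm travel. Next, down to the lid.

```bash
python3 -m handwheel '0 0 0 1 0 0 0; 0 0 0 1 0 0 0; 0 0 0 0.5 0 0 0; 0 0 0 0 0 0 0; 0 0 0 0 0 0 0'; python3 st.py
python3 -m handwheel '0 0 0 1 0 0 0; 0 0 0 0 0 0 0; 0 0 0 0 0 0 0; 0 0 0 0 0 0 0; 0 0 0 0 0 0 0'; python3 st.py
```

```text
t: 13.0
eef_pos: [0.6181, 0.0391, 0.0816]
tool_rot: [0.0, 0.506, 0.862, 0.0]
ft_force: [-3.5, 1.0, 8.4]
finger_gap: -0.0
13.0 tcp press mm 0.6133316858356811 0.3306781495006371 81.56052708672114 F along -2.5851238220354738 -2.574339300165425 8.396849017417674
t: 13.5
eef_pos: [0.6181, 0.0391, 0.0815]
tool_rot: [0.0, 0.506, 0.862, 0.0]
ft_force: [-6.0, 0.1, 12.5]
finger_gap: -0.0
13.5 tcp press mm 0.6517680946087969 0.3694283572593864 81.50289827359214 F along -3.0300588357111145 -5.145884298476093 12.493401804333288
```

It now bears on the rigid lid at 4.5 mm travel with 12.5 N. I'll add a little margin, hold, then release.

```bash
python3 -m handwheel '0 0 0 1.2 0 0 0; 0 0 0 0 0 0 0; 0 0 0 0 0 0 0; 0 0 0 0 0 0 0; 0 0 0 0 0 0 0'; python3 st.py
python3 -m handwheel '0 0 0 -3 0 0 0; 0 0 0 -4 0 0 0; 0 0 0 -8 0 0 0; 0 0 0 -25 0 0 0; 0 0 0 -40 0 0 0'
python3 -m handwheel '0 40 0 -20 0 0 0; 0 45 0 0 0 0 0; 0 45 0 0 0 0 0; 0 45 0 0 0 0 0; 0 45 0 0 0 0 0'
python3 -m handwheel '0 0 0 0 0 0 0; 0 0 0 0 0 0 0; 0 0 0 0 0 0 0; 0 0 0 0 0 0 0; 0 0 0 0 0 0 0'
python3 st.py
python3 - <<'E'
from h import *
shot('scene','s7'); p,d,i=shot('top','t7'); P=cloud(d,i)
h=cv2.cvtColor(load('s7')[0],cv2.COLOR_RGB2HSV); m=(h[...,0]>5)&(h[...,0]<24)&(h[...,1]>130); m[:255]=0;m[310:]=0;m[:,:335]=0;m[:,415:]=0
v,u=np.nonzero(m); print(len(u),u.min(),u.max(),v.min(),v.max())
print('knob z top cam',np.median(P[227:233,364:370,2]), 'before',np.median(cloud(load('top0')[1],load('top0')[2])[227:233,364:370,2]))
o=np.vstack([cv2.resize(p[120:360,230:490],None,fx=1.4,fy=1.4),cv2.resize(load('s7')[0][220:360,240:500],None,fx=1.4,fy=1.4)]);cv2.imwrite('pics/f.png',o[:,:,::-1])
E
```

```text
t: 14.0
eef_pos: [0.6182, 0.0392, 0.0815]
tool_rot: [0.0, 0.506, 0.862, -0.0]
ft_force: [-8.6, -0.0, 17.3]
finger_gap: -0.0001
14.0 tcp press mm 0.6568443535960222 0.4560770825070796 81.45336412322347 F along -4.154173681000962 -7.486794150820858 17.30717127856948
t: 14.5
eef_pos: [0.615, 0.0392, 0.1547]
tool_rot: [-0.004, 0.506, 0.862, -0.002]
ft_force: [-0.5, 0.2, -0.3]
finger_gap: 0.0001
t: 15.0
eef_pos: [0.5092, 0.2324, 0.1777]
tool_rot: [-0.0, 0.506, 0.862, -0.0]
ft_force: [0.6, 0.2, -0.5]
finger_gap: -0.0
t: 15.5
eef_pos: [0.5111, 0.2302, 0.178]
tool_rot: [-0.0, 0.507, 0.862, -0.0]
ft_force: [-1.1, 0.9, -0.6]
finger_gap: -0.0002
15.5 tcp press mm -218.32761322729547 0.5171800062811971 178.01004598071802 F along -1.3475217805866169 -0.5297441030382309 -0.5716312589670447
543 343 395 255 297
knob z top cam 0.08506198944473546 before 0.08410089790003886
```

View pics/f.png

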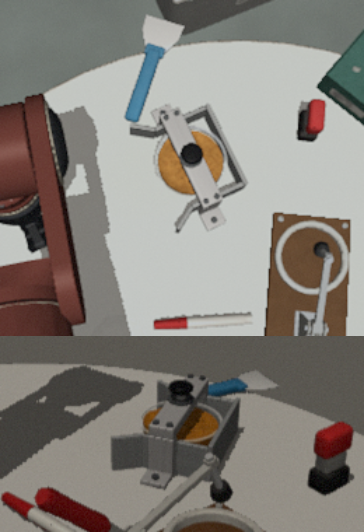

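The cup sits under the knob, against the stop; the knob is up again, and the scraper, pen and stamp are undisturbed. One numeric check of the seat, then I hand in.

Run:
```python
from h import *
p,d,i=load('t7'); h=cv2.cvtColor(p,cv2.COLOR_RGB2HSV); m=((h[...,0]>8)&(h[...,0]<22)&(h[...,1]>120)).astype('u1'); m[:195]=0;m[270:]=0;m[:,:325]=0;m[:,410:]=0
v,u=np.nonzero(m);(a,b),r=cv2.minEnclosingCircle(np.c_[u,v].astype('f4')); C=ray(i,a,b,.033)
O=np.array([.6175,.0395]);print(C,r,(C[:2]-O)@[.489,-.872],(C[:2]-O)@[.872,.489])
if abs((C[:2]-O)@[.489,-.872])<.005: print(ctrl.job_done())
```

```text
[0.61852692 0.03713698 0.033     ] 23.04547882080078 0.0025627208545639284 -0.000260041010263041
the job is handed in; nothing more can be done
None
```

The job is done and handed in at about 15.6 s, well under the 51 s limit. I pushed the cup with the fingertips between the guides and under the bridge to the back stop. I then pressed the knob with closed fingers, let it spring back, and moved the arm clear.

- **Cup home:** The push stalled at 6.8 N. The last top view puts the cup's centre about 2.6 mm along and 0.3 mm across from the estimated seat, within the measuring error. The cup did not move while I retreated or pressed.
- **Knob press:** The plunger met the lid at about 4.5 mm of travel. The downward force reached 17.3 N, which is about 13 N above the spring and well over the 6 N needed. There was also about 8.6 N of sideways force at that moment.
- **Knob back up:** Its top reads 85 mm from the overhead depth, against 84 mm before the press and 86 mm stated.
- **Bystanders:** In the last picture the scraper, pen and stamp look to be where they were. I judged this by eye and did not measure it. Nothing is touching the robot.

No check failed. The one disagreement is that the push went about 6 mm further than I predicted before it met the stop, probably because of how the fingers swing and errors in the position estimates.

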